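# Draw the quarter-turn plug from a wax-filter housing with its puller

## Task

The wax-filter housing has to be opened for cleaning. Flip its toggle clamp right back past centre so that it stays open, take the wing-handled plug puller out of the tool stand, screw its cross-pinned tip fully into the plug (about a quarter turn clockwise), draw the plug straight up out of the housing and stand it upright in the steel tray with the puller still screwed in. Leave the round-knobbed driver in the stand and do not knock over or push away the things standing around.

Things in the scene. Friction and masses are not known exactly. Their poses are not given: they have to be found in the camera images.
- housing: Wax-filter housing, aluminium block 110 (x) x 190 (y) x 62 mm high, fixed; origin at the centre of its underside, z up. Plug pocket at y = -40 mm, toggle clamp at y = +30 to +95 mm on its top. Hose nozzles stick out 30 mm at both ends (x = 0 at the -y end, x = -28 and +28 mm at the +y end), all below z = 41 mm.
- pocket (a point): Centre of the plug pocket's mouth in the housing's top face, axes as the housing's. The pocket is a 62 mm square, 10 mm deep (it keeps the plug from turning), with a bore 54 mm square below it, 30 mm deeper.
- clamp_arm (a joint): Toggle clamp's arm, rad: 0 lying over the plug, rubber foot covering its keyhole; 1.8 fully back. Pivot 90 mm along the pocket's +y, 30 mm above the top face; arm 100 mm long, 20 mm wide. It turns 1/0.55 times as far as the handle that drives it. Let go below about 1.3 rad it falls shut; beyond, it drops open and stays. Open, it is upright, tip 125 mm above the top face.
- clamp_handle (a joint): Toggle clamp's handle, rad: 0 upright (clamped), 0.99 thrown fully back, its top away from the plug toward the housing's +y. Coupled to the arm. A push of 1 to 3 N is enough.
- clamp_handle_pin (a point): Pivot of the clamp's handle, 112 mm along +y and 32 mm above point pocket. Its frame turns with the handle: x is the hinge line (the housing's x), z points along the handle.
- clamp_grip (a point): Middle of the upper part of the handle's black sleeve, 75 mm from its pivot. The sleeve is 19 mm (x) by 17 mm (y) and ends 97 mm from the pivot.
- plug_top (a point): Centre of the plug's top face, z up; flush with the housing's top at the start, so it cannot be gripped. Steel, about 0.4 kg, 40 mm high: square flange 60 x 60 x 10 mm, round body 48 mm wide below, flat underside 40 mm below this point. In the top a keyhole: round hole 18 mm wide crossed by a slot 39 mm long, 9.5 mm wide along this frame's x.
- plug_thread (a point): Point on the plug's axis, 21 mm below its top, where the pin ends its turn. Right-hand two-start thread: pin along the slot it goes down to 15.5 mm (pin axis below the top). Then clockwise seen from above: 0.3 rad level, 0.7 rad sinking evenly to 21 mm, level to the stop at 1.45 rad; play 1 mm up or down. Pulled up there, it rises 3 mm into notches that stop it turning back. Half a turn round fits too.
- puller_grip (a point): Centre of the puller's flat steel wing handle, 68 (x) x 15 (y) x 24 mm (z), z up. Puller 0.2 kg, 110 mm long: below the wing a rod 14 mm wide, a round collar 52 mm wide with its underside 72 mm below this point, then the threaded end. It hangs by the collar in a well of the stand, at any yaw. Fully threaded, the collar is 0 to 4 mm above the plug's top.
- puller_pin (a point): Middle of the puller's cross-pin, a bar 6 mm thick and 37 mm long along this frame's x (the same x as the wing handle's), 93.5 mm below puller_grip. The rod ends 5 mm below it.
- driver_knob (a point): Centre of the round black knob, 38 mm wide, of the other tool in the stand, a pin driver with a straight 10 mm tip and no cross-pin; it stays in the stand.
- stand: Tool stand, white plastic block 80 (x) x 164 (y) x 50 mm high, fixed; origin at the centre of its underside. Two square wells 43 mm wide and 36 mm deep in its top, at y = -43 and +43 mm; puller and driver hang in them, either in either.
- tray_floor (a point): Centre of the inner floor of the fixed shallow steel tray, 190 (x) x 140 (y) mm outside, 184 x 134 mm inside; its rim is 18 mm above this floor.
- bottle_eosin: Brown glass bottle with a black cap, 60 mm wide, 118 mm high; origin at the centre of its underside. A bystander, loose.
- dropper_stain: Small white dropper bottle, 33 mm wide, 94 mm high; origin at the centre of its underside. A bystander, loose.
- cassette_2: Pink embedding cassette with a wax block, 41 x 28 x 13 mm; origin at the centre of its underside. A bystander, loose.
- cassette_6: Orange embedding cassette, 41 x 28 x 6 mm; origin at the centre of its underside. A bystander, loose.
- forceps_1: Steel forceps lying flat, 127 x 13 x 8 mm; origin at the centre of its underside. A bystander, loose.
Not all that is in view belongs to the job. What is shaped like the part that bears puller_grip but turquoise is not meant. What is shaped like the part that bears plug_top but orange is not meant.

How it is judged:
On the way, in this order (a step that is already met when the one before it is completed fails the run):
1. the toggle clamp is thrown back past centre (arm beyond 1.5 rad) (value of joint clamp_arm above 1.5 rad and z of plug_top in the frame of pocket below 0.004 m), for 0.2 s.
2. the puller is screwed fully into the plug, which is still seated in the housing (all of step 1 and horizontal distance between puller_pin and plug_top below 0.008 m and z of puller_pin in the frame of plug_top between -0.024 and -0.0165 m and angle between the x axis of puller_pin and the y axis of plug_top, either way round below 0.35 rad), for 0.1 s.
3. the plug has been drawn straight up clear of the housing by the puller: still over the pocket, upright (horizontal distance between puller_pin and plug_top below 0.008 m and z of puller_pin in the frame of plug_top between -0.024 and -0.0165 m and angle between the x axis of puller_pin and the y axis of plug_top, either way round below 0.35 rad and z of plug_top in the frame of pocket above 0.042 m and horizontal distance between plug_top and pocket below 0.02 m and angle between plug_top's own z axis and vertical below 0.2 rad).
At the end, for the whole second after the job is handed in: The plug stands upright (within 7 degrees) and at rest with its foot on the floor of the steel tray, inside the rim, with the puller still fully screwed in and upright; the clamp is still open (arm beyond 1.5 rad) (horizontal distance between puller_pin and plug_top below 0.008 m and z of puller_pin in the frame of plug_top between -0.024 and -0.0165 m and angle between the x axis of puller_pin and the y axis of plug_top, either way round below 0.35 rad and value of joint clamp_arm above 1.5 rad and z of plug_top in the frame of tray_floor between 0.036 and 0.044 m and x of plug_top in the frame of tray_floor between -0.08 and 0.08 m and y of plug_top in the frame of tray_floor between -0.055 and 0.055 m and angle between plug_top's own z axis and vertical below 0.12 rad and angle between puller_grip's own z axis and vertical below 0.2 rad and linear speed of plug below 0.02 m/s); the robot touches nothing.
It fails at once if the pin driver is taken out of or shifted in its hole by more than 15 mm (distance of driver_knob from where it was at the start of the episode above 0.015 m).
It fails at once if the plug is tipped over (angle between plug_top's own z axis and vertical above 0.5 rad).
It fails at once if a bystander is pushed more than 40 mm away (distance of any of bottle_eosin, dropper_stain, cassette_2, cassette_6, forceps_1 from where it was at the start of the episode above 0.04 m).
It fails at once if one of the two loose bottles is knocked over (angle between any of bottle_eosin, dropper_stain's own z axis and vertical above 0.6 rad).
It also fails if it takes over 69 s, if anything falls off the work surface, if the arm or the gripper's body presses on something with over 40 N, if the wrist force passes 120 N, or if a joint passes its speed limit or range.

## Robot

A 7-joint arm with a two-finger parallel gripper is mounted at the origin on a cart in front of the work surface, level with it; the furniture and walls round the work are solid. World frame = base frame: x ahead of the robot, y to its left, z up, the work surface at z = 0. Lengths are in m, angles in rad, forces in N, time in s.
With the tool pointing down it reaches from about 0.35 to 0.9 m from the base axis. Payload 19.9 kg.
Tool frame: the origin (TCP) lies at the very end of the fingers, on their centre line; the grasp point (between the pads) lies 19 mm behind it (robot.hold_point_z is the distance from the TCP to the grasp point, in m); z points along the fingers, y is the line along which they close (so a half turn about z gives the same grasp; the last joint's range is limited). The gripper opens to 85 mm and grips with 20 to 120 N. Pads are 22 mm wide; open, the fingers measure 114 mm over their backs; the gripper's body (76 mm by 85 mm) begins 54 mm behind the grasp point. The pads swing forward as they close: fully open they stand 13 mm farther back than shut.
Start: joints at [1.206, 0.417, -0.01, 1.614, 0.005, 1.111, -0.053], TCP at [0.198, -0.593, 0.231] pointing down, gripper open.
Joint ranges: [-2.81, 2.81], [-0.39, 2.02], [-1.27, 1.25], [0.06, 2.57], [-1.19, 4.33], [0.19, 2], [-2.82, 2.82]. Speed limits (rad/s): [1.89, 1.89, 2.39, 2.39, 3.01, 3.01, 3.01].

## Interface

Orientations are given as a 3x3 rotation matrix whose columns are the frame's x, y, z axes.
In Python, from cell import telemetry, get_image, camera_params, ticket, robot gives the robot as it stands.
- The arm moves only by the tool drive_tool, never from a script. Its argument "rows" is text: rows parted by semicolons, each of 6 numbers parted by spaces: the shift along the tool's x, y, z scaled (see below), then the turn, a rotation vector about the tool's x, y, z scaled (see below). A call has exactly 8 rows; each row is the pose to reach, as a shift and turn from the pose commanded when the call began, along the tool's axes at that moment, turning the shorter way round; what a row does not reach only later rows make up. The controller multiplies each number of a shift by 400 mm and each number of a turn by pi rad. A row lasts 1/12 s, in which the tool goes at most 41.7 mm and 7.16 degrees, less where a joint would pass 70% of its speed; a pose out of reach is approached as far as the arm can. A call with a number of a shift or a turn outside -1 to 1 is refused whole. A call with a gripper value outside its range is refused whole. "hand" is the opening, from 0 (shut) to 1 (fully open), set as the call begins (left out, the last holds). The fingers move at their own pace and stop on an object; "newtons" is the grip in N (left out, the last holds). Time passes only in rows, so rows that repeat a pose let the fingers close, or fill a call up. It gives the time, the measured TCP pose, the force, the opening and the grip force at its end, in the units of the state.
- telemetry.read_state(): the state, without advancing time (a new reading comes with each control period).
- get_image(name): name is "side" or "top"; returns (picture, depth): 400x640x3 uint8, red, green, blue; 400x640 float32, m along the optical axis (not along the pixel's ray), 0 where there is no reading.
- camera_params(name): a dict with "intrinsics" (3x3 intrinsics, pixels), "extrinsics" (4x4, takes a point from camera to world coordinates). Camera axes: x right, y down, z forward; pixel columns grow to the right and rows downward; lengths in m; the calibration is good to about 2 mm. A picture is of the moment at which its call begins. camera_params takes no time and is no camera call.
- ticket.finish_job(): hands the job in; it is judged then, once.
The state is a dict: "time": time; "qpos": joint angles; "qd": joint speeds; "joint_efforts": joint torques, N m; "position": TCP position; "tcp_rot": TCP orientation; "contact_force": force on the tool from outside, world axes, zero at the start; "torque": the same for the moment, N m; "grip_width": opening from 0.0 (shut) to 1.0 (fully open); "gripper_force": force on a finger pad.
Only numpy, scipy, OpenCV 4.12 (cv2) and the standard library are available. Lean on these libraries where they do the work, as an engineer would, in place of code of your own. Each camera call takes 0.05 s, during which the arm holds its last target. There are 200 camera calls.

## Working session

There is one attempt and no reset: what is moved stays moved. The work goes in short steps, Python scripts to look and compute and a tool call to move; the robot and the scene stay as the last step left them, time stands still between calls to the robot, and variables do not carry over. Pictures are saved under pics/ and viewed, at most 10 in all, crops included, and the job is handed in when it is done.

Besides the shell and the picture viewer there is one more tool, called by a JSON object that holds its "api" and its "payload". drive_tool: Moves the arm, as the interface text tells. Shifts and turns lie within -1 to 1; 1 stands for 400 mm of shift or pi rad of turn. Its arguments: {"type":"object","properties":{"rows":{"type":"string"},"hand":{"type":"number"},"newtons":{"type":"number"}},"required":["rows"]}

```bash
ls; mkdir -p pics; python3 - <<'E'
from cell import telemetry, get_image, camera_params, ticket, robot
import numpy as np, cv2
for n in("side","top"):
    p,d=get_image(n); cv2.imwrite(f"pics/{n}0.png",p[:,:,::-1]); np.savez(f"{n}0.npz",p=p,d=d)
    c=camera_params(n); print(n,np.round(c["intrinsics"],1).tolist(),np.round(c["extrinsics"],3).tolist())
s=telemetry.read_state(); print({k:np.round(v,3).tolist() for k,v in s.items()}, robot.hold_point_z)
E
```

```text
pics
side [[364.9, 0.0, 317.6], [0.0, 364.9, 199.6], [0.0, 0.0, 1.0]] [[0.927, -0.233, 0.292, 0.257], [-0.374, -0.597, 0.71, -0.572], [0.009, -0.768, -0.641, 0.728], [0.0, 0.0, 0.0, 1.0]]
top [[489.3, 0.0, 314.6], [0.0, 489.3, 207.0], [0.0, 0.0, 1.0]] [[-0.023, -0.994, 0.103, 0.365], [-1.0, 0.024, 0.004, 0.115], [-0.006, -0.103, -0.995, 1.63], [0.0, 0.0, 0.0, 1.0]]
{'time': 0.1, 'qpos': [1.207, 0.418, -0.01, 1.614, 0.005, 1.111, -0.053], 'qd': [-0.001, -0.001, -0.0, -0.002, 0.001, 0.0, -0.001], 'joint_efforts': [0.002, -86.582, 0.68, -43.564, 0.019, 0.005, 0.0], 'position': [0.198, -0.592, 0.231], 'tcp_rot': [[0.948, 0.317, -0.0], [0.317, -0.948, 0.001], [-0.0, -0.001, -1.0]], 'contact_force': [0.433, -0.128, 0.825], 'torque': [0.04, 0.036, 0.019], 'gripper_force': 0.0, 'grip_width': 1.004} 0.0187
```

View pics/side0.png

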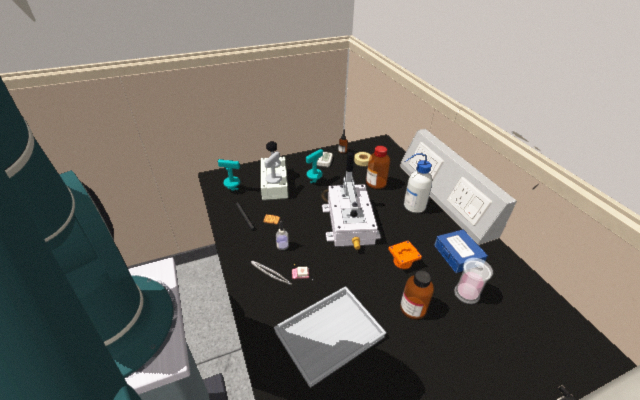

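View pics/top0.png

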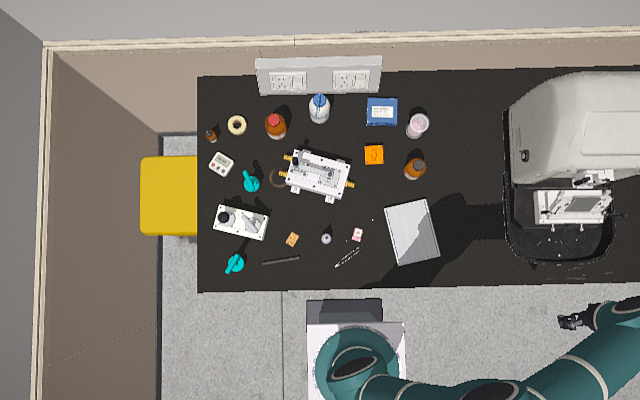

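The side view shows the housing at (350,215), the stand with its driver and puller at (273,178), and the tray at (330,335). In the top view they are at (320,172), (240,222) and (412,232). I'll take enlarged crops next.

```bash
cat > h.py <<'E'
import numpy as np, cv2
from cell import telemetry, get_image, camera_params, ticket, robot
C={n:camera_params(n) for n in("side","top")}
def world(n,u,v,d):
    K=np.array(C[n]["intrinsics"]);E=np.array(C[n]["extrinsics"])
    r=np.stack([(np.asarray(u)-K[0,2])/K[0,0],(np.asarray(v)-K[1,2])/K[1,1],np.ones_like(np.asarray(u,float))],-1)
    return r*np.asarray(d)[...,None]@E[:3,:3].T+E[:3,3]
def atz(n,u,v,z):
    E=np.array(C[n]["extrinsics"]);r=world(n,u,v,1.)-E[:3,3]
    return E[:3,3]+r*((z-E[2,3])/r[2])
def proj(n,p):
    K=np.array(C[n]["intrinsics"]);E=np.array(C[n]["extrinsics"])
    q=K@(E[:3,:3].T@(np.asarray(p)-E[:3,3]));return q[:2]/q[2]
def cloud(n,d):
    v,u=np.mgrid[:400,:640];return world(n,u,v,d)
def look(*ns):
    o={}
    for n in ns:
        o[n]=get_image(n)
    return o
def crop(p,u0,v0,w,h,s): return cv2.resize(p[v0:v0+h,u0:u0+w,::-1],None,fx=s,fy=s,interpolation=cv2.INTER_CUBIC)
def st():
    s=telemetry.read_state();print("t",round(s["time"],2),"p",np.round(s["position"],4),"R",np.round(s["tcp_rot"],3).tolist(),"F",np.round(s["contact_force"],1),"w",round(s["grip_width"],3),"gf",round(s["gripper_force"],1));return s
def step(p,yaw_x=None,s=None):
    """tool-frame shift (/0.4) and rotvec (/pi) to reach world TCP p with tool down, tool x at world yaw"""
    from scipy.spatial.transform import Rotation as Rn
    s=s or telemetry.read_state();R=np.array(s["tcp_rot"]);sh=R.T@(np.array(p)-s["position"])/.4
    rv=np.zeros(3)
    if yaw_x is not None:
        c,q=np.cos(yaw_x),np.sin(yaw_x);G=np.array([[c,q,0],[q,-c,0],[0,0,-1]]);rv=Rn.from_matrix(R.T@G).as_rotvec()/np.pi
    print("shift",np.round(sh,3),"turn",np.round(rv,3))
E
python3 - <<'E'
from h import *
s=np.load("side0.npz");t=np.load("top0.npz")
a=crop(s["p"],215,130,180,130,4.4);b=crop(t["p"],205,140,160,110,5)
cv2.imwrite("pics/a.png",a);cv2.imwrite("pics/b.png",b)
P=cloud("top",t["d"]);z=P[...,2]
for nm,(u0,u1,v0,v1),zr in(("housing top",(275,365,140,210),(.05,.068)),("stand top",(205,275,195,250),(.042,.056)),("tray",(380,445,190,272),(-.01,.03))):
    sub=P[v0:v1,u0:u1].reshape(-1,3);im=t["p"][v0:v1,u0:u1].reshape(-1,3).astype(int)
    m=(sub[:,2]>zr[0])&(sub[:,2]<zr[1])
    if nm=="tray": m&=im.sum(1)>250
    q=sub[m];r=cv2.minAreaRect(q[:,:2].astype(np.float32));print(nm,m.sum(),"z",np.median(q[:,2]).round(4),r)
E
```

```text
housing top 1574 z 0.0608 ((0.6366735696792603, 0.10974746942520142), (0.18971963226795197, 0.1119612529873848), 72.65879821777344)
stand top 823 z 0.049 ((0.4843021631240845, 0.36458712816238403), (0.16450977325439453, 0.08009735494852066), 75.03782653808594)
tray 2621 z 0.0031 ((0.4435708522796631, -0.19808250665664673), (0.19736242294311523, 0.1504012942314148), 11.839431762695312)
```

View pics/a.png

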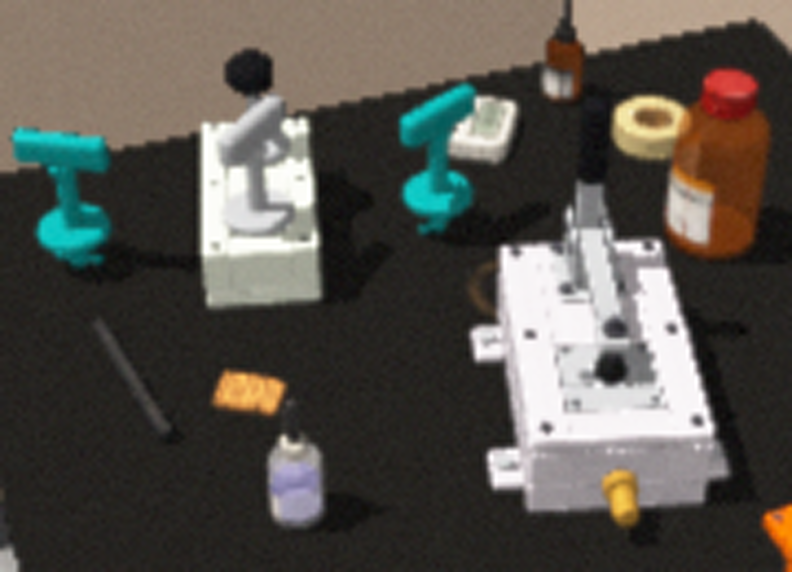

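View pics/b.png

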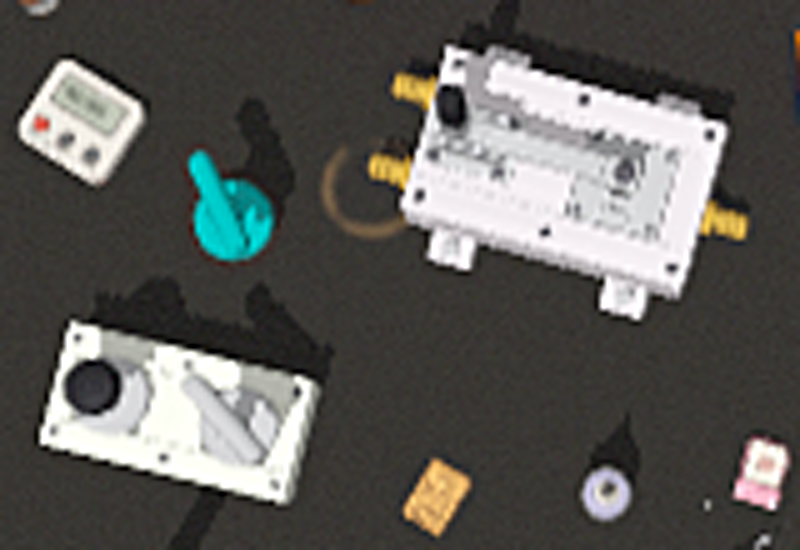

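The crops show the clamp shut, with its handle top at top-view px (295,161) and the plug near (329,179). The grey puller is at (251,224), in the stand's -y well, and the driver is at (223,217). Next I'll measure the wing, knob and handle heights from both views and work out the first move.

```bash
python3 - <<'E'
from h import *
for n in("side","top"):
    z=np.load(n+"0.npz");P=cloud(n,z["d"]).reshape(-1,3)
    # housing & stand, tray tops
    def box(c,r,z0,z1):
        m=(np.hypot(P[:,0]-c[0],P[:,1]-c[1])<r)&(P[:,2]>z0)&(P[:,2]<z1);return P[m]
    w=box((.473,.323),.055,.105,.16);r=cv2.minAreaRect(w[:,:2].astype(np.float32))
    print(n,"wing",len(w),"ztop",np.percentile(w[:,2],[50,95,100]).round(3),r)
    k=box((.4954,.406),.05,.10,.25);print(" knob",len(k),k.mean(0).round(3),k[:,2].max().round(3))
    hd=box((.658,.1785),.04,.15,.22);print(" handle",len(hd),hd.mean(0).round(3),hd[:,2].max().round(3))
    hh=box((.637,.11),.13,.057,.066);r=cv2.minAreaRect(hh[:,:2].astype(np.float32));print(" hous",len(hh),np.median(hh[:,2]).round(4),r)
    t=box((.4436,-.198),.09,-.01,.01);print(" trayfloor z",np.median(t[:,2]).round(4))
s=telemetry.read_state();print("instrument points y<-.4,z>.05 min x:",end="")
P=cloud("top",np.load("top0.npz")["d"]).reshape(-1,3);m=(P[:,1]<-.35)&(P[:,1]>-1)&(P[:,2]>.03)&(P[:,0]>.3);print(P[m].min(0),P[m].max(0))
step((.40,-.30,.30),1.27)
E
```

```text
side wing 155 ztop [0.126 0.133 0.136] ((0.476293683052063, 0.32256224751472473), (0.06717540323734283, 0.01742531545460224), 39.15481948852539)
 knob 97 [0.497 0.399 0.12 ] 0.129
 handle 97 [0.658 0.174 0.172] 0.19
 hous 1487 0.0608 ((0.6386323571205139, 0.11024396866559982), (0.19320814311504364, 0.11066535115242004), 72.39153289794922)
 trayfloor z 0.0017
top wing 109 ztop [0.131 0.136 0.14 ] ((0.47288429737091064, 0.3220248818397522), (0.06641443073749542, 0.01634005457162857), 39.721370697021484)
 knob 112 [0.495 0.405 0.123] 0.133
 handle 43 [0.656 0.178 0.183] 0.195
 hous 1235 0.0613 ((0.6368544697761536, 0.10976746678352356), (0.1896286904811859, 0.11084078997373581), 72.62240600585938)
 trayfloor z 0.0021
instrument points y<-.4,z>.05 min x:[ 0.32278925 -0.97993337  0.03000954] [ 1.01329506 -0.35003725  0.44319196]
shift [ 0.71  -0.533 -0.173] turn [-0.    -0.    -0.301]
```

Both views agree:

| Item | Value |
|---|---|
| Housing centre | (.637,.110) |
| Housing y axis | 72.5° |
| Pocket | (.6255,.072,.062) |
| Wing centre | (.4745,.322,.122) |
| Wing yaw | 39.4° |

Now I'll move, closing the gripper so it can push the clamp.

{"api": "drive_tool", "payload": {"rows": "0.467 -0.608 -0.175 0 0 -0.3;0.467 -0.608 -0.175 0 0 -0.3;0.467 -0.608 -0.175 0 0 -0.3;0.467 -0.608 -0.175 0 0 -0.3;0.467 -0.608 -0.175 0 0 -0.3;0.467 -0.608 -0.175 0 0 -0.3;0.467 -0.608 -0.175 0 0 -0.3;0.467 -0.608 -0.175 0 0 -0.3", "hand": 0, "newtons": 30}}

```text
time: 0.77
position: [0.2994, -0.2992, 0.3021]
tcp_rot: [[0.291, 0.957, 0.0], [0.957, -0.291, -0.001], [-0.001, 0.0, -1.0]]
contact_force: [0.9, -0.9, 1.3]
grip_width: 0.001
gripper_force: 0.0
```

```bash
python3 - <<'E'
from h import *
s=st();print(np.round(s["qpos"],2));step((.55,-.03,.30),1.266)
E
```

```text
t 0.77 p [ 0.2994 -0.2992  0.3021] R [[0.291, 0.957, 0.0], [0.957, -0.291, -0.001], [-0.001, 0.0, -1.0]] F [ 0.9 -0.9  1.3] w 0.001 gf 0.0
[ 1.02 -0.01 -0.3   1.98 -0.    1.17  0.42]
shift [0.826 0.404 0.005] turn [0.    0.    0.003]
```

{"api": "drive_tool", "payload": {"rows": "0.826 0.404 0 0 0 0.003;0.826 0.404 0 0 0 0.003;0.826 0.404 0 0 0 0.003;0.826 0.404 0 0 0 0.003;0.826 0.404 0 0 0 0.003;0.826 0.404 0 0 0 0.003;0.826 0.404 0 0 0 0.003;0.826 0.404 0 0 0 0.003"}}

```text
time: 1.43
position: [0.529, -0.0596, 0.3012]
tcp_rot: [[0.31, 0.951, 0.0], [0.951, -0.31, -0.0], [-0.0, 0.0, -1.0]]
contact_force: [0.2, -1.5, 0.7]
grip_width: 0.003
gripper_force: 0.0
```

```bash
python3 - <<'E'
from h import *
s=st();step((.645,.134,.25),1.266);step((.645,.134,.15),1.266)
E
```

```text
t 1.43 p [ 0.529  -0.0596  0.3012] R [[0.31, 0.951, 0.0], [0.951, -0.31, -0.0], [-0.0, 0.0, -1.0]] F [ 0.2 -1.5  0.7] w 0.003 gf 0.0
shift [0.55  0.126 0.128] turn [ 0.     0.    -0.003]
shift [0.55  0.126 0.378] turn [ 0.     0.    -0.003]
```

{"api": "drive_tool", "payload": {"rows": "0.55 0.126 0.12 0 0 -0.003;0.55 0.126 0.12 0 0 -0.003;0.55 0.126 0.12 0 0 -0.003;0.55 0.126 0.12 0 0 -0.003;0.55 0.126 0.12 0 0 -0.003;0.55 0.126 0.12 0 0 -0.003;0.55 0.126 0.37 0 0 -0.003;0.55 0.126 0.37 0 0 -0.003"}}

```text
time: 2.1
position: [0.6449, 0.1347, 0.1696]
tcp_rot: [[0.298, 0.954, 0.003], [0.954, -0.298, 0.002], [0.002, 0.002, -1.0]]
contact_force: [1.4, -1.0, 0.2]
grip_width: 0.001
gripper_force: 0.0
```

```bash
python3 - <<'E'
from h import *
s=st();a=np.radians(72.5);p=np.array([.6255,.0719])
d=np.array(s["position"][:2])-p;print("housing frame y,x",d@[np.cos(a),np.sin(a)],d@[np.sin(a),-np.cos(a)])
for y,z in((.065,.152),(.10,.152),(.145,.147)): step((*(p+y*np.array([np.cos(a),np.sin(a)])),z),a)
E
```

```text
t 2.1 p [0.6449 0.1347 0.1696] R [[0.298, 0.954, 0.003], [0.954, -0.298, 0.002], [0.002, 0.002, -1.0]] F [ 1.4 -1.   0.2] w 0.001 gf 0.0
housing frame y,x 0.06566666891707618 -0.0004100605726328095
shift [-0.002  0.001  0.044] turn [ 0.001 -0.001  0.001]
shift [0.086 0.001 0.044] turn [ 0.001 -0.001  0.001]
shift [0.198 0.001 0.057] turn [ 0.001 -0.001  0.001]
```

{"api": "drive_tool", "payload": {"rows": "0.03 0.001 0.04 0 0 0;0.055 0.001 0.044 0 0 0;0.08 0.001 0.044 0 0 0;0.105 0.001 0.044 0 0 0;0.13 0.001 0.048 0 0 0;0.155 0.001 0.052 0 0 0;0.18 0.001 0.058 0 0 0;0.205 0.001 0.064 0 0 0"}}

```text
time: 2.77
position: [0.6698, 0.2114, 0.1449]
tcp_rot: [[0.301, 0.954, 0.001], [0.954, -0.301, 0.0], [0.001, 0.001, -1.0]]
contact_force: [-0.1, -1.6, 0.7]
grip_width: -0.002
gripper_force: 0.9
```

```bash
python3 - <<'E'
from h import *
st();o=look("side");p,d=o["side"];cv2.imwrite("pics/c.png",crop(p,290,110,130,150,4))
E
```

```text
t 2.77 p [0.6698 0.2114 0.1449] R [[0.301, 0.954, 0.001], [0.954, -0.301, 0.0], [0.001, 0.001, -1.0]] F [-0.1 -1.6  0.7] w -0.002 gf 0.9
```

View pics/c.png

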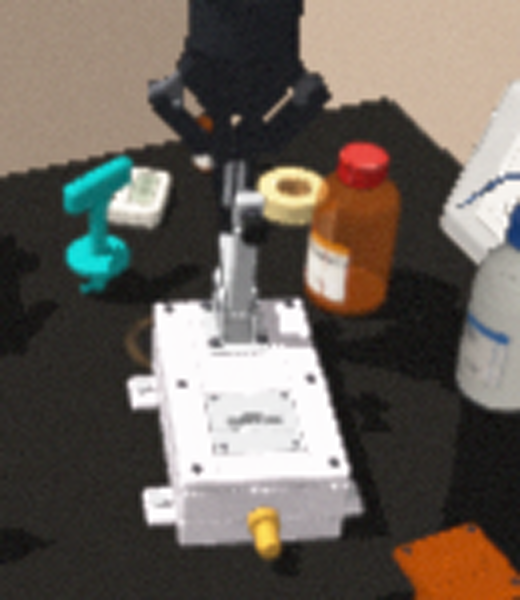

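The arm is now nearly upright and past the plug, and the keyhole is uncovered at crop (252,420). A small extra push will throw the clamp fully back. Then I'll go up and over to the stand.

{"api": "drive_tool", "payload": {"rows": "0.015 0 0 0 0 0;0.03 0 0 0 0 0;0.034 0 0 0 0 0;0.034 0 0 0 0 0;0.03 0 -0.05 0 0 0;0.03 0 -0.15 0 0 0;0.03 0 -0.25 0 0 0;0.03 0 -0.35 0 0 0"}}

```text
time: 3.48
position: [0.6724, 0.2213, 0.2862]
tcp_rot: [[0.301, 0.954, -0.0], [0.954, -0.301, 0.0], [-0.0, -0.0, -1.0]]
contact_force: [-0.0, 0.6, 0.7]
grip_width: -0.0
gripper_force: 0.0
```

```bash
python3 - <<'E'
from h import *
s=st();print(np.round(s["qpos"],2));step((.4745,.322,.26),.688)
E
```

```text
t 3.48 p [0.6724 0.2213 0.2862] R [[0.301, 0.954, -0.0], [0.954, -0.301, 0.0], [-0.0, -0.0, -1.0]] F [-0.   0.6  0.7] w -0.0 gf 0.0
[ 0.02  0.6  -0.62  1.29  0.35  1.35 -0.9 ]
shift [ 0.091 -0.548  0.066] turn [-0.     0.     0.184]
```

{"api": "drive_tool", "payload": {"rows": "0.091 -0.548 0.04 0 0 0.184;0.091 -0.548 0.04 0 0 0.184;0.091 -0.548 0.04 0 0 0.184;0.091 -0.548 0.04 0 0 0.184;0.091 -0.548 0.04 0 0 0.184;0.091 -0.548 0.04 0 0 0.184;0.091 -0.548 0.04 0 0 0.184;0.091 -0.548 0.04 0 0 0.184", "hand": 0.7}}

```text
time: 4.15
position: [0.4744, 0.3226, 0.2689]
tcp_rot: [[0.772, 0.636, 0.001], [0.636, -0.772, -0.0], [0.001, 0.001, -1.0]]
contact_force: [1.0, -0.5, 0.0]
grip_width: 0.699
gripper_force: 0.0
```

```bash
python3 - <<'E'
from h import *
s=st();print(np.round(s["qpos"],2));step((.4745,.322,.16),.688);step((.4745,.322,.103),.688)
E
```

```text
t 4.15 p [0.4744 0.3226 0.2689] R [[0.772, 0.636, 0.001], [0.636, -0.772, -0.0], [0.001, 0.001, -1.0]] F [ 1.  -0.5  0. ] w 0.699 gf 0.0
[-0.17  0.35 -0.6   1.69  0.21  1.17 -1.71]
shift [-0.001  0.001  0.272] turn [ 0. -0.  0.]
shift [-0.001  0.001  0.415] turn [ 0. -0.  0.]
```

{"api": "drive_tool", "payload": {"rows": "0 0 0.1 0 0 0;0 0 0.2 0 0 0;0 0 0.27 0 0 0;0 0 0.33 0 0 0;0 0 0.38 0 0 0;0 0 0.41 0 0 0;0 0 0.415 0 0 0;0 0 0.415 0 0 0"}}

```text
time: 4.82
position: [0.4751, 0.322, 0.1022]
tcp_rot: [[0.773, 0.634, -0.001], [0.634, -0.773, -0.0], [-0.001, -0.0, -1.0]]
contact_force: [0.3, 0.7, 0.8]
grip_width: 0.707
gripper_force: 0.0
```

{"api": "drive_tool", "payload": {"rows": "0 0 0 0 0 0;0 0 0 0 0 0;0 0 0 0 0 0;0 0 0 0 0 0;0 0 0 0 0 0;0 0 0 0 0 0;0 0 0 0 0 0;0 0 0 0 0 0", "hand": 0, "newtons": 70}}

```text
time: 5.48
position: [0.475, 0.3229, 0.1034]
tcp_rot: [[0.773, 0.635, 0.001], [0.635, -0.773, 0.001], [0.001, 0.0, -1.0]]
contact_force: [-1.9, 0.6, 8.8]
grip_width: 0.182
gripper_force: 68.3
```

{"api": "drive_tool", "payload": {"rows": "0 0 -0.04 0 0 0;0 0 -0.09 0 0 0;0 0 -0.16 0 0 0;0 0 -0.24 0 0 0;0 0 -0.33 0 0 0;0 0 -0.36 0 0 0;0 0 -0.36 0 0 0;0 0 -0.36 0 0 0"}}

```text
time: 6.15
position: [0.4747, 0.3223, 0.2465]
tcp_rot: [[0.773, 0.634, 0.001], [0.634, -0.773, 0.0], [0.001, 0.001, -1.0]]
contact_force: [-1.3, -0.0, -3.1]
grip_width: 0.179
gripper_force: 69.1
```

```bash
python3 - <<'E'
from h import *
s=st();print(np.round(s["qpos"],2))
o=look("side","top");np.savez("g.npz",s=o["side"][0],sd=o["side"][1],t=o["top"][0],td=o["top"][1])
a=np.array(s["position"])
u=proj("side",a).astype(int);v=proj("top",a).astype(int);print(u,v)
A=crop(o["side"][0],max(u[0]-50,0),max(u[1]-40,0),100,130,4);B=crop(o["top"][0],290,145,75,65,6)
H=max(A.shape[0],B.shape[0]);im=np.zeros((H,A.shape[1]+B.shape[1],3),np.uint8);im[:A.shape[0],:A.shape[1]]=A;im[:B.shape[0],A.shape[1]:]=B;im=im[:,:]
print(im.shape);cv2.imwrite("pics/d.png",cv2.resize(im,None,fx=min(1,800/im.shape[1]),fy=min(1,800/im.shape[1])))
E
```

```text
t 6.15 p [0.4747 0.3223 0.2465] R [[0.773, 0.634, 0.001], [0.634, -0.773, 0.0], [0.001, 0.001, -1.0]] F [-1.3 -0.  -3.1] w 0.179 gf 69.1
[-0.17  0.37 -0.6   1.71  0.23  1.13 -1.73]
[268 121] [243 220]
(520, 850, 3)
```

View pics/d.png

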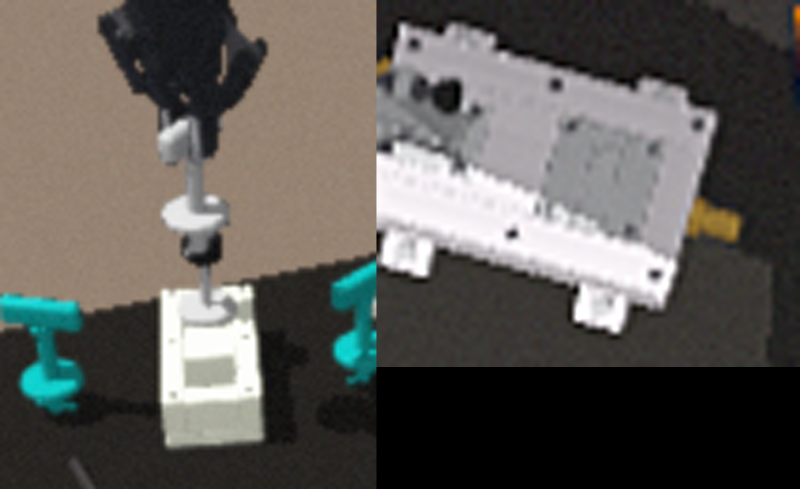

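The puller is in the grip and hanging upright (collar at crop (195,212)), and the driver stayed in the stand. The clamp is open and the plug shows at about top px (330,177). I'll carry the puller over the pocket while turning it onto the slot.

```bash
python3 - <<'E'
from h import *
step((.6255,.0719,.20),2.836)
E
```

```text
shift [-0.104  0.723  0.113] turn [-0.001  0.    -0.684]
```

{"api": "drive_tool", "payload": {"rows": "-0.104 0.723 0 0 0 -0.684;-0.104 0.723 0 0 0 -0.684;-0.104 0.723 0 0 0 -0.684;-0.104 0.723 0 0 0 -0.684;-0.104 0.723 0 0 0 -0.684;-0.104 0.723 0 0 0 -0.684;-0.104 0.723 0 0 0 -0.684;-0.104 0.723 0 0 0 -0.684"}}

```text
time: 6.92
position: [0.6275, 0.0665, 0.2442]
tcp_rot: [[-0.062, 0.998, -0.002], [0.998, 0.062, -0.002], [-0.001, -0.002, -1.0]]
contact_force: [0.1, -0.7, -2.4]
grip_width: 0.181
gripper_force: 69.7
```

```bash
python3 - <<'E'
from h import *
st();step((.6255,.0719,.175),2.836)
E
```

```text
t 6.92 p [0.6275 0.0665 0.2442] R [[-0.062, 0.998, -0.002], [0.998, 0.062, -0.002], [-0.001, -0.002, -1.0]] F [ 0.1 -0.7 -2.4] w 0.181 gf 69.7
shift [ 0.014 -0.004  0.173] turn [-0.001 -0.    -0.383]
```

{"api": "drive_tool", "payload": {"rows": "0.014 -0.004 0 0 0 -0.383;0.014 -0.004 0 0 0 -0.383;0.014 -0.004 0.04 0 0 -0.383;0.014 -0.004 0.08 0 0 -0.383;0.014 -0.004 0.12 0 0 -0.383;0.014 -0.004 0.15 0 0 -0.383;0.014 -0.004 0.17 0 0 -0.383;0.014 -0.004 0.173 0 0 -0.383"}}

```text
time: 7.58
position: [0.6226, 0.0778, 0.1739]
tcp_rot: [[-0.876, 0.482, -0.004], [0.482, 0.876, 0.0], [0.004, -0.002, -1.0]]
contact_force: [-0.1, 0.0, -2.0]
grip_width: 0.183
gripper_force: 69.8
```

```bash
python3 - <<'E'
from h import *
st();step((.6255,.0719,.175),2.836)
E
```

```text
t 7.58 p [0.6226 0.0778 0.1739] R [[-0.876, 0.482, -0.004], [0.482, 0.876, 0.0], [0.004, -0.002, -1.0]] F [-0.1  0.  -2. ] w 0.183 gf 69.8
shift [-0.013 -0.009 -0.003] turn [-0.    -0.001 -0.063]
```

{"api": "drive_tool", "payload": {"rows": "-0.013 -0.009 0 0 0 -0.063;-0.013 -0.009 0 0 0 -0.063;-0.013 -0.009 0 0 0 -0.063;-0.013 -0.009 0 0 0 -0.063;-0.013 -0.009 0 0 0 -0.063;-0.013 -0.009 0 0 0 -0.063;-0.013 -0.009 0 0 0 -0.063;-0.013 -0.009 0 0 0 -0.063"}}

```text
time: 8.25
position: [0.6267, 0.0725, 0.1772]
tcp_rot: [[-0.952, 0.307, 0.0], [0.307, 0.952, -0.0], [-0.0, -0.0, -1.0]]
contact_force: [0.1, 0.4, -2.4]
grip_width: 0.187
gripper_force: 69.8
```

```bash
python3 - <<'E'
from h import *
s=st();t=np.array(s["position"]);step((.6255,.0719,.175),2.836)
p,d=get_image("side");np.savez("i.npz",p=p,d=d,t=t)
P=cloud("side",d)
print("proj plug",proj("side",(.6255,.0719,.062)).round(1),"pin",proj("side",t-[0,0,.0748]).round(1))
q=P.reshape(-1,3)
for lo,hi in((-.075,-.058),(-.056,-.05),(-.05,-.038),(-.038,-.02)):
    m=(np.hypot(q[:,0]-t[0],q[:,1]-t[1])<.05)&(q[:,2]-t[2]>lo)&(q[:,2]-t[2]<hi);w=q[m]
    if len(w)>4:
        c,r=cv2.minEnclosingCircle(w[:,:2].astype(np.float32));print(lo,hi,len(w),"circ",np.round(c,4),round(r,4),"dz",np.round(np.percentile(w[:,2]-t[2],[10,50,90]),4))
h=q[(np.hypot(q[:,0]-.637,q[:,1]-.11)<.13)&(abs(q[:,2]-.0608)<.004)];print("hous",cv2.minAreaRect(h[:,:2].astype(np.float32)))
c=crop(p,310,150,85,85,7);cv2.imwrite("pics/e.png",c)
E
```

```text
t 8.25 p [0.6267 0.0725 0.1772] R [[-0.952, 0.307, 0.0], [0.307, 0.952, -0.0], [-0.0, -0.0, -1.0]] F [ 0.1  0.4 -2.4] w 0.187 gf 69.8
shift [ 0.002 -0.002  0.005] turn [-0.     0.    -0.002]
proj plug [352.8 214.7] pin [354.2 203.2]
-0.075 -0.058 15 circ [0.6236 0.0704] 0.0178 dz [-0.0749 -0.0741 -0.0719]
-0.056 -0.05 22 circ [0.6208 0.0655] 0.0236 dz [-0.0532 -0.0519 -0.0503]
-0.05 -0.038 175 circ [0.6237 0.0706] 0.0263 dz [-0.0485 -0.0468 -0.0447]
-0.038 -0.02 33 circ [0.6225 0.0698] 0.007 dz [-0.035  -0.0299 -0.0224]
hous ((0.6384290456771851, 0.10993613302707672), (0.19490596652030945, 0.1099405363202095), 72.29991912841797)
```

View pics/e.png

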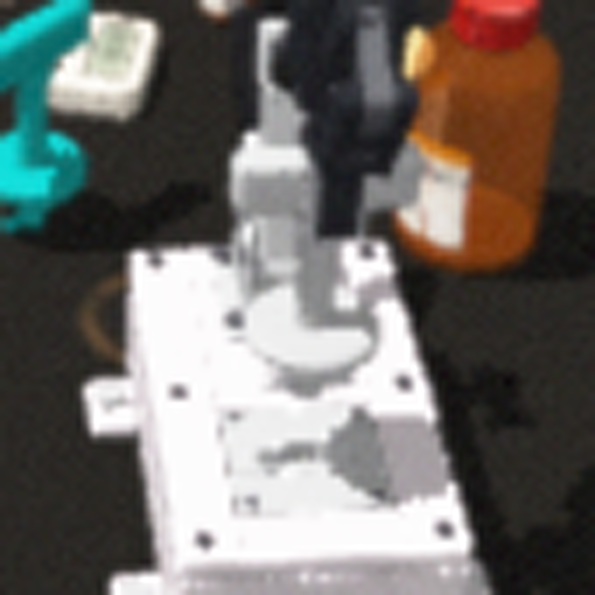

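The side view shows the collar hovering at crop (312,330) over the plug. The slot is visible from (258,465) to (322,450), partly in shadow. The corner screws are symmetric about the housing centre, so I'll use them to locate it precisely in each view.

```bash
python3 - <<'E'
from h import *
I=np.load("i.npz")["p"];T=np.load("top0.npz")["p"]
def cent(p,u,v,r):
    g=cv2.cvtColor(p,cv2.COLOR_RGB2GRAY).astype(float);u0,v0=int(round(u)),int(round(v))
    w=g[v0-r:v0+r+1,u0-r:u0+r+1];w=np.clip(np.percentile(w,60)-w-15,0,None);Y,X=np.mgrid[-r:r+1,-r:r+1]
    return u0+(w*X).sum()/w.sum(),v0+(w*Y).sum()/w.sum()
S=[(155,260),(367,248),(443,527),(205,540),(178,391),(405,382)];S=[(x/7+310-.43,y/7+150-.43) for x,y in S]
B=[(460,63),(710,134),(671,267),(420,195),(585,99),(545,231)];B=[(x/5+205-.4,y/5+140-.4) for x,y in B]
for n,im,pts in(("side",I,S),("top",T,B)):
    q=np.array([atz(n,*cent(im,*p,2),.062)[:2] for p in pts]);r=np.array([atz(n,*p,.062)[:2] for p in pts])
    for q in(q,r):
        print(n,"corners",q.round(4).tolist(),"c4",q[:4].mean(0).round(4),"c2",q[4:].mean(0).round(4),"yaw",np.degrees(np.arctan2(*((q[1]-q[2] if n=="side" else q[0]-q[1])[::-1]))).round(1),np.degrees(np.arctan2(*((q[0]-q[3] if n=="side" else q[3]-q[2])[::-1]))).round(1))
E
```

```text
side corners [[0.6241, 0.2109], [0.7138, 0.1871], [0.6571, 0.0155], [0.5705, 0.0431], [0.5961, 0.1243], [0.6828, 0.0966]] c4 [0.6414 0.1142] c2 [0.6394 0.1105] yaw 71.7 72.3
side corners [[0.6219, 0.2063], [0.7098, 0.181], [0.6571, 0.0168], [0.5708, 0.0432], [0.5962, 0.1248], [0.6834, 0.0966]] c4 [0.6399 0.1118] c2 [0.6398 0.1107] yaw 72.2 72.6
top corners [[0.7083, 0.1727], [0.6579, 0.0123], [0.5699, 0.0414], [0.6214, 0.2035], [0.6831, 0.094], [0.5955, 0.1227]] c4 [0.6394 0.1075] c2 [0.6393 0.1083] yaw 72.6 72.4
top corners [[0.7079, 0.1753], [0.6569, 0.0139], [0.5705, 0.0417], [0.6215, 0.203], [0.682, 0.0945], [0.5959, 0.1225]] c4 [0.6392 0.1085] c2 [0.639  0.1085] yaw 72.5 72.5
```

```bash
python3 - <<'E'
from h import *
D=np.load("i.npz");t=D["t"];P=cloud("side",D["d"]);g=cv2.cvtColor(D["p"],cv2.COLOR_RGB2GRAY).astype(float)
m=(np.hypot(P[...,0]-t[0],P[...,1]-t[1])<.04)&(P[...,2]-t[2]>-.058)&(P[...,2]-t[2]<-.042)
v,u=np.nonzero(m);print("mask u",u.min(),u.max(),"v",v.min(),v.max())
K=8;a=np.linspace(0,2*np.pi,90)
def model(dx,dy,dz=0):
    pts=np.array([proj("side",t+[dx+.026*np.cos(x),dy+.026*np.sin(x),z+dz]) for z in(-.0533,-.0468) for x in a])
    h=cv2.convexHull(((pts+.5-[335,180])*K).astype(np.float32)).astype(int);im=np.zeros((40*K,40*K),np.float32);cv2.fillConvexPoly(im,h,1)
    return im.reshape(40,K,40,K).mean((1,3))
M=m[180:220,335:375].astype(float)
vc=int(np.round(proj("side",t-[0,0,.0468])[1]))-180;print("axis px",proj("side",t-[0,0,.0468]))
best=sorted((np.abs(model(x,y)-M)[vc:].sum(),x,y) for x in np.arange(-.006,.0061,.001) for y in np.arange(-.006,.0061,.001))[:6]
print(np.round(best,4))
E
```

```text
mask u 345 364 v 190 203
axis px [354.98509781 194.94755385]
[[ 1.16250e+01 -2.00000e-03  0.00000e+00]
 [ 1.26875e+01 -3.00000e-03  0.00000e+00]
 [ 1.31250e+01 -2.00000e-03  1.00000e-03]
 [ 1.35938e+01 -2.00000e-03 -1.00000e-03]
 [ 1.36562e+01 -1.00000e-03  0.00000e+00]
 [ 1.39375e+01 -3.00000e-03  1.00000e-03]]
```

The silhouette fit puts the puller axis about 2 mm along tool x from the TCP, so the target is roughly (.6287,.0718). I'll lower there and feel for the slot.

```bash
python3 - <<'E'
from h import *
step((.6287,.0718,.142),2.834);step((.6287,.0718,.137),2.834)
E
```

```text
shift [-0.005 -0.     0.088] turn [-0.     0.    -0.001]
shift [-0.005 -0.     0.101] turn [-0.     0.    -0.001]
```

{"api": "drive_tool", "payload": {"rows": "-0.005 0 0.03 0 0 0;-0.005 0 0.06 0 0 0;-0.005 0 0.085 0 0 0;-0.005 0 0.088 0 0 0;-0.005 0 0.092 0 0 0;-0.005 0 0.096 0 0 0;-0.005 0 0.1 0 0 0;-0.005 0 0.101 0 0 0"}}

```text
time: 8.97
position: [0.6288, 0.0719, 0.1368]
tcp_rot: [[-0.952, 0.306, 0.0], [0.306, 0.952, 0.0], [-0.0, 0.0, -1.0]]
contact_force: [-0.1, 1.4, -1.1]
grip_width: 0.18
gripper_force: 69.4
```

{"api": "drive_tool", "payload": {"rows": "0 0 0.004 0 0 0;0 0 0.009 0 0 0;0 0 0.014 0 0 0;0 0 0.019 0 0 0;0 0 0.024 0 0 0;0 0 0.029 0 0 0;0 0 0.034 0 0 0;0 0 0.036 0 0 0"}}

```text
time: 9.63
position: [0.6285, 0.0716, 0.1219]
tcp_rot: [[-0.952, 0.307, -0.0], [0.307, 0.952, -0.0], [0.0, -0.0, -1.0]]
contact_force: [0.8, 0.8, -1.8]
grip_width: 0.186
gripper_force: 69.2
```

The puller has entered the slot, with the pin about 15 mm down and no resistance. Now I'll screw it clockwise, following the thread.

{"api": "drive_tool", "payload": {"rows": "0 -0.0003 0.001 0 0 0.03;0.0001 -0.0006 0.001 0 0 0.06;0.0001 -0.0008 0.001 0 0 0.09;0.0002 -0.0011 0.0022 0 0 0.12;0.0003 -0.0014 0.004 0 0 0.15;0.0005 -0.0016 0.006 0 0 0.18;0.0006 -0.0018 0.0078 0 0 0.21;0.0008 -0.002 0.0095 0 0 0.239"}}

```text
time: 10.3
position: [0.6282, 0.0709, 0.1186]
tcp_rot: [[-0.483, 0.876, 0.0], [0.876, 0.483, -0.0], [-0.0, 0.0, -1.0]]
contact_force: [0.3, -0.2, -0.8]
grip_width: 0.181
gripper_force: 70.1
```

{"api": "drive_tool", "payload": {"rows": "0 -0.0003 0.002 0 0 0.03;0.0001 -0.0006 0.004 0 0 0.06;0.0001 -0.0008 0.0058 0 0 0.09;0.0002 -0.0011 0.0065 0 0 0.12;0.0003 -0.0014 0.0065 0 0 0.15;0.0005 -0.0016 0.0065 0 0 0.18;0.0006 -0.0018 0.0065 0 0 0.205;0.0007 -0.0019 0.0065 0 0 0.22"}}

```text
time: 10.97
position: [0.6275, 0.0708, 0.116]
tcp_rot: [[0.186, 0.983, 0.0], [0.983, -0.186, -0.0], [-0.0, 0.0, -1.0]]
contact_force: [1.7, -0.5, -2.0]
grip_width: 0.181
gripper_force: 69.3
```

```bash
python3 - <<'E'
from h import *
s=st();R=np.array(s["tcp_rot"]);print("yaw",np.arctan2(R[1,0],R[0,0]),s["torque"],np.round(s["qpos"],2))
E
```

```text
t 10.97 p [0.6275 0.0708 0.116 ] R [[0.186, 0.983, 0.0], [0.983, -0.186, -0.0], [-0.0, 0.0, -1.0]] F [ 1.7 -0.5 -2. ] w 0.181 gf 69.3
yaw 1.383493645379081 [-0.16030744 -0.56163937  0.15010878] [ 0.22  0.61 -0.53  1.68  0.37  0.95 -0.63]
```

The screw has turned 1.45 rad, leaving the pin 0.12 rad off the plug's y axis, within the 0.35 limit. Drawing the plug straight up.

{"api": "drive_tool", "payload": {"rows": "0 0 -0.005 0 0 0;0 0 -0.01 0 0 0;0 0 -0.018 0 0 0;0 0 -0.03 0 0 0;0 0 -0.042 0 0 0;0 0 -0.055 0 0 0;0 0 -0.07 0 0 0;0 0 -0.085 0 0 0"}}

```text
time: 11.63
position: [0.6271, 0.071, 0.1506]
tcp_rot: [[0.181, 0.983, -0.0], [0.983, -0.181, 0.0], [0.0, -0.0, -1.0]]
contact_force: [-0.6, 0.6, -5.7]
grip_width: 0.178
gripper_force: 69.1
```

{"api": "drive_tool", "payload": {"rows": "0 0 -0.015 0 0 0;0 0 -0.03 0 0 0;0 0 -0.05 0 0 0;0 0 -0.07 0 0 0;0 0 -0.09 0 0 0;0 0 -0.11 0 0 0;0 0 -0.12 0 0 0;0 0 -0.12 0 0 0"}}

```text
time: 12.3
position: [0.6278, 0.071, 0.1992]
tcp_rot: [[0.182, 0.983, 0.001], [0.983, -0.182, 0.0], [0.0, 0.001, -1.0]]
contact_force: [-0.1, -0.4, -5.4]
grip_width: 0.178
gripper_force: 69.3
```

```bash
python3 - <<'E'
from h import *
s=st();t=np.array(s["position"])
p,d=get_image("side");u=proj("side",t-[0,0,.07]).astype(int);print(u)
c=crop(p,310,90,90,110,5);
T=np.load("top0.npz");P=cloud("top",T["d"]).reshape(-1,3);im=T["p"].reshape(-1,3).astype(int)
m=(np.hypot(P[:,0]-.4436,P[:,1]+.198)<.16)&(abs(P[:,2])<.03)&(im.sum(1)>250);r=cv2.minAreaRect(P[m][:,:2].astype(np.float32));print("tray",r)
cv2.imwrite("pics/f.png",c)
step((.4436,-.198,.24))
E
```

```text
t 12.3 p [0.6278 0.071  0.1992] R [[0.182, 0.983, 0.001], [0.983, -0.182, 0.0], [0.0, 0.001, -1.0]] F [-0.1 -0.4 -5.4] w 0.178 gf 69.3
[355 195]
tray ((0.43920376896858215, -0.17725008726119995), (0.19736242294311523, 0.19297175109386444), 11.839431762695312)
shift [-0.745 -0.33  -0.104] turn [0. 0. 0.]
```

View pics/f.png

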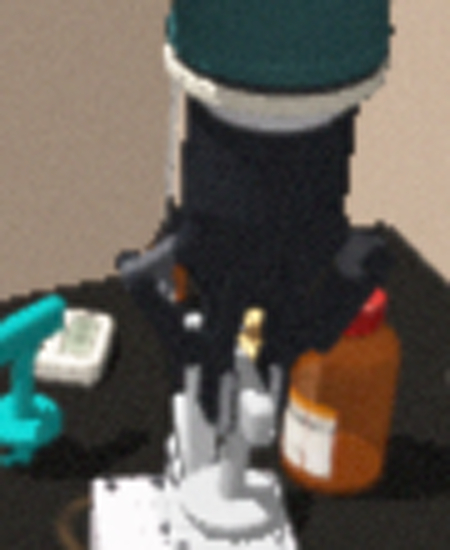

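The plug and puller are up at TCP z .199, with the wrist carrying about 3.5 N more, so the plug is hanging. The crop shows the collar at (230,500) and the clamp still open. Carrying it to the tray.

{"api": "drive_tool", "payload": {"rows": "0 0 -0.03 0 0 0;-0.02 -0.01 -0.07 0 0 0;-0.06 -0.027 -0.1 0 0 0;-0.12 -0.054 -0.104 0 0 0;-0.19 -0.085 -0.104 0 0 0;-0.26 -0.116 -0.104 0 0 0;-0.33 -0.147 -0.104 0 0 0;-0.4 -0.178 -0.104 0 0 0"}}

```text
time: 13.02
position: [0.5272, -0.0744, 0.24]
tcp_rot: [[0.181, 0.983, -0.0], [0.983, -0.181, -0.0], [-0.0, -0.0, -1.0]]
contact_force: [0.7, -0.6, -4.3]
grip_width: 0.178
gripper_force: 69.4
```

{"api": "drive_tool", "payload": {"rows": "-0.07 -0.031 0 0 0 0;-0.14 -0.062 0 0 0 0;-0.2 -0.089 0 0 0 0;-0.25 -0.111 0 0 0 0;-0.29 -0.129 0 0 0 0;-0.32 -0.142 0 0 0 0;-0.34 -0.15 0 0 0 0;-0.345 -0.152 0 0 0 0"}}

```text
time: 13.68
position: [0.4428, -0.1992, 0.2399]
tcp_rot: [[0.183, 0.983, -0.0], [0.983, -0.183, -0.0], [-0.0, -0.0, -1.0]]
contact_force: [-0.1, 0.1, -5.5]
grip_width: 0.182
gripper_force: 69.5
```

```bash
python3 - <<'E'
from h import *
st();step((.4436,-.198,.12));step((.4436,-.198,.1))
p,d=get_image("side");cv2.imwrite("pics/g.png",crop(p,255,140,190,150,4))
E
```

```text
t 13.68 p [ 0.4428 -0.1992  0.2399] R [[0.183, 0.983, -0.0], [0.983, -0.183, -0.0], [-0.0, -0.0, -1.0]] F [-0.1  0.1 -5.5] w 0.182 gf 69.5
shift [0.003 0.001 0.3  ] turn [0. 0. 0.]
shift [0.004 0.001 0.35 ] turn [0. 0. 0.]
```

View pics/g.png

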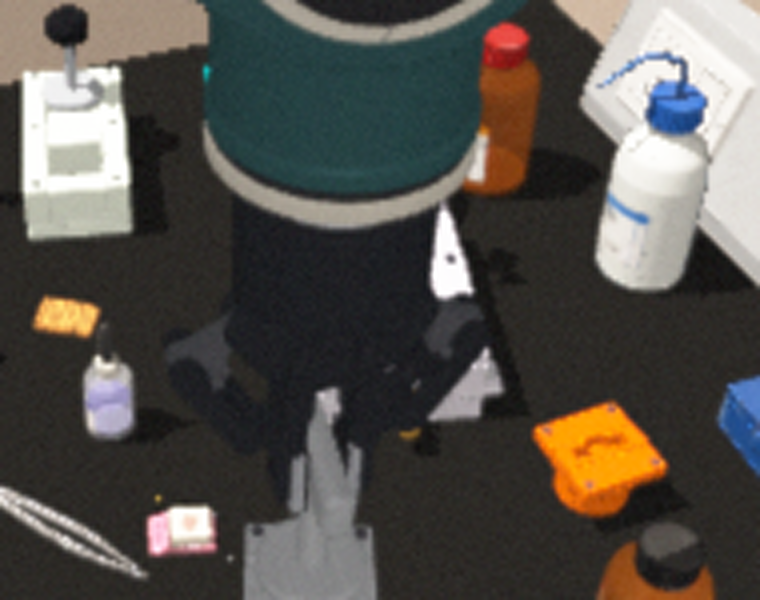

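The plug is hanging from the puller over the tray (flange at crop (310,560)), and the bystanders are untouched. Lowering.

{"api": "drive_tool", "payload": {"rows": "0 0 0.06 0 0 0;0 0 0.13 0 0 0;0 0 0.2 0 0 0;0 0 0.26 0 0 0;0 0 0.3 0 0 0;0 0 0.32 0 0 0;0 0 0.333 0 0 0;0 0 0.335 0 0 0"}}

```text
time: 14.4
position: [0.4438, -0.1976, 0.1054]
tcp_rot: [[0.181, 0.983, -0.0], [0.983, -0.181, 0.0], [0.0, -0.0, -1.0]]
contact_force: [-0.4, -0.3, -5.3]
grip_width: 0.178
gripper_force: 69.4
```

{"api": "drive_tool", "payload": {"rows": "0 0 0.004 0 0 0;0 0 0.008 0 0 0;0 0 0.011 0 0 0;0 0 0.014 0 0 0;0 0 0.017 0 0 0;0 0 0.019 0 0 0;0 0 0.021 0 0 0;0 0 0.021 0 0 0"}}

```text
time: 15.07
position: [0.4435, -0.1982, 0.0972]
tcp_rot: [[0.182, 0.983, 0.0], [0.983, -0.182, -0.0], [-0.0, 0.0, -1.0]]
contact_force: [0.7, 0.3, -3.0]
grip_width: 0.178
gripper_force: 69.8
```

{"api": "drive_tool", "payload": {"rows": "0 0 0.001 0 0 0;0 0 0.002 0 0 0;0 0 0.003 0 0 0;0 0 0.004 0 0 0;0 0 0.005 0 0 0;0 0 0.005 0 0 0;0 0 0.005 0 0 0;0 0 0.005 0 0 0"}}

```text
time: 15.73
position: [0.4442, -0.1986, 0.0964]
tcp_rot: [[0.182, 0.983, 0.001], [0.983, -0.182, -0.001], [-0.001, 0.002, -1.0]]
contact_force: [-5.5, 0.3, 24.1]
grip_width: 0.18
gripper_force: 71.7
```

The plug and puller have both bottomed out. I'll ease off slightly and release.

{"api": "drive_tool", "payload": {"rows": "0 0 -0.002 0 0 0;0 0 -0.003 0 0 0;0 0 -0.003 0 0 0;0 0 -0.003 0 0 0;0 0 -0.003 0 0 0;0 0 -0.003 0 0 0;0 0 -0.003 0 0 0;0 0 -0.003 0 0 0"}}

```text
time: 16.4
position: [0.4436, -0.1983, 0.0966]
tcp_rot: [[0.182, 0.983, 0.0], [0.983, -0.182, -0.0], [-0.0, 0.0, -1.0]]
contact_force: [-1.7, -0.6, 7.2]
grip_width: 0.181
gripper_force: 70.1
```

{"api": "drive_tool", "payload": {"rows": "0 0 0 0 0 0;0 0 0 0 0 0;0 0 0 0 0 0;0 0 0 0 0 0;0 0 0 0 0 0;0 0 0 0 0 0;0 0 0 0 0 0;0 0 0 0 0 0", "hand": 0.7}}

```text
time: 17.07
position: [0.4434, -0.1981, 0.0963]
tcp_rot: [[0.182, 0.983, -0.0], [0.983, -0.182, 0.0], [0.0, -0.0, -1.0]]
contact_force: [0.4, -0.1, 0.0]
grip_width: 0.7
gripper_force: 0.0
```

{"api": "drive_tool", "payload": {"rows": "0 0 -0.03 0 0 0;0 0 -0.08 0 0 0;0 0 -0.15 0 0 0;0 0 -0.25 0 0 0;0 0 -0.35 0 0 0;0 0 -0.45 0 0 0;0 0 -0.5 0 0 0;0 0 -0.5 0 0 0"}}

```text
time: 17.73
position: [0.4449, -0.1986, 0.301]
tcp_rot: [[0.182, 0.983, 0.006], [0.983, -0.182, -0.004], [-0.002, 0.006, -1.0]]
contact_force: [0.2, -0.1, 0.1]
grip_width: 0.695
gripper_force: 0.0
```

```bash
python3 - <<'E'
from h import *
s=st();p,d=get_image("side");cv2.imwrite("pics/h.png",crop(p,255,190,150,200,3))
q=cloud("side",d).reshape(-1,3);q=q[np.hypot(q[:,0]-.4435,q[:,1]+.198)<.06]
for lo,hi in((.036,.043),(.046,.056),(.07,.09),(.095,.125)):
    w=q[(q[:,2]>lo)&(q[:,2]<hi)]
    if len(w)>3: c,r=cv2.minEnclosingCircle(w[:,:2].astype(np.float32));print(lo,len(w),np.round(c,3),round(r,3),np.median(w[:,2]).round(4),w[:,2].max().round(4))
E
```

```text
t 17.73 p [ 0.4449 -0.1986  0.301 ] R [[0.182, 0.983, 0.006], [0.983, -0.182, -0.004], [-0.002, 0.006, -1.0]] F [ 0.2 -0.1  0.1] w 0.695 gf 0.0
0.036 263 [ 0.441 -0.197] 0.041 0.0414 0.043
0.046 335 [ 0.441 -0.197] 0.026 0.0498 0.056
0.07 21 [ 0.437 -0.199] 0.005 0.0777 0.0892
0.095 198 [ 0.439 -0.197] 0.034 0.1219 0.125
```

View pics/h.png

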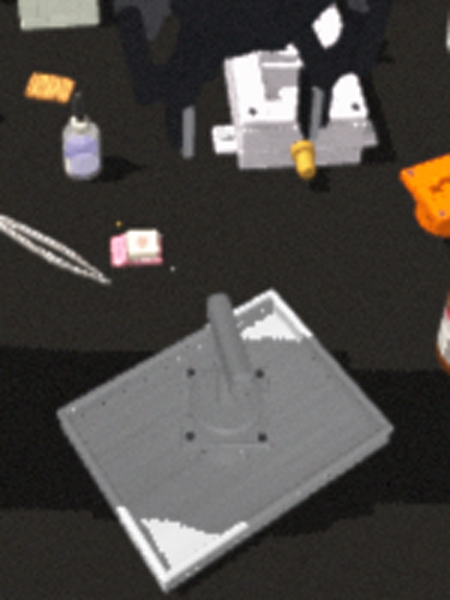

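The plug stands upright in the middle of the tray (crop (226,405)). Its top is at z .041 and the puller's collar (radius 26 mm) is centred on it. The gripper is clear, so I'm handing in.

```bash
python3 -c "
from cell import ticket;print(ticket.finish_job())"
```

```text
the job is handed in; nothing more can be done
None
```

I handed the job in at about 18 s of the 69 s allowed, without being told the result. The plug stands upright in the tray with the puller screwed in and the driver was left in the stand. The clamp was last seen open after the plug was lifted; the gripper hid it in the final picture.

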